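Open the push-and-turn cap of a cleaner can

TASK

Somebody left a grease tin standing on the cap of the cleaner can: take it off and set it down upright on the black rubber mat, all of its foot on the mat and without dropping it. Then open the can's safety cap: press it down, twist it anticlockwise (seen from above) while it is down until it comes free, and lift it off. Finish still holding the cap in the gripper, level and still, straight above the can's mouth and about 80 mm higher than where it sat; do not disturb the spray can, the jar or the wrench.

Things in the scene. Friction and masses are not known exactly. Their poses are not given: they have to be found in the camera images.
- tin_center (a point): Centre (half-way up) of the grease tin: a plain aluminium round tin, 56 mm diameter, 44 mm tall, about 0.13 kg, loose, standing upright on top of the cap at the start; z axis up. Its foot is 22 mm below this point.
- cap_center (a point): Centre (half-way up) of the can's round black ribbed cap: 52 mm diameter, 34 mm tall, 40 g, flat top, z up; grip it at any yaw. Loose, but locked by three lugs under hooks on the neck; a spring pushes it up with about 6 N. It turns only while pressed 6 to 8 mm down (10 to 12.5 N; rigid bottom at 8 mm), and only anticlockwise seen from above.
- mouth (a point): Centre of the can's neck rim, 135 mm above the bench, under the cap. How the cap opens: pressed down, it turns anticlockwise; from 40 degrees on it is free to pull straight up, at about 80 degrees a solid stop: turn it 60. Once free, the spring disc in the mouth lifts it 4 mm. Clockwise it is blocked at once.
- bottle: White rectangular cleaner can, 110 mm (x) by 76 mm (y), clamped in a steel bench bracket (base 150 x 104 mm): it cannot move. Origin on the bench below the neck's centre, z up. Flat shoulder at height 100 mm, then a round collar 50 mm wide to 110 mm. The locked cap spans heights 118 to 152 mm on the neck's axis, the tin on it 152 to 196 mm.
- mat: Flat square black rubber mat fixed to the bench, 170 x 170 mm, 4 mm thick; origin at the centre of its underside on the bench, x and y along its sides.
- spray: Bystander: spray can, blue with white top, 52 mm diameter, 150 mm tall, loose, upright; origin at the centre of its foot.
- jar: Bystander: amber glass jar, 64 mm diameter, 85 mm tall, loose, upright; origin at the centre of its foot.
- wrench: Bystander: steel wrench 170 mm long lying flat on the far side of the bench; its length along its x axis.
There are look-alikes about, which are no part of the job. There is more than one size of the bottle; the one meant has the size given above. Of the things that look like the part that bears cap_center, the smaller one is meant.

How it is judged:
On the way, in this order (a step that is already met when the one before it is completed fails the run):
1. the tin stands upright on the mat, released and still (x of tin_center in the frame of mat between -0.057 and 0.057 m and y of tin_center in the frame of mat between -0.057 and 0.057 m and height (world z) of tin_center between 0.022 and 0.03 m and angle between tin_center's own z axis and vertical below 0.1 rad and contact force between tin and the fingers below 0.05 N and linear speed of tin below 0.03 m/s), for 0.2 s.
2. the cap is pressed down on the neck by more than 4 mm (z of cap_center in the frame of bottle below 0.131 m and horizontal distance between cap_center and bottle below 0.006 m), for 0.05 s.
3. the cap is turned by more than 38 degrees while still on the neck (angle between the x axis of cap_center and the x axis of bottle, either way round above 0.66 rad and z of cap_center in the frame of bottle below 0.147 m), for 0.02 s.
At the end, for the whole second after the job is handed in: Cap gripped (over 1 N), still, level (tilt under 0.3 rad), 45 to 150 mm above its seat, within 35 mm sideways of the neck axis, touching neither can nor tin; tin upright, still, released on the mat, its centre within 57 mm of the mat's centre along each side of the mat (all of step 1 and z of cap_center in the frame of bottle between 0.18 and 0.285 m and horizontal distance between cap_center and bottle below 0.035 m and angle between cap_center's own z axis and vertical below 0.3 rad and contact force between cap and the fingers above 1 N and contact force between cap and bottle below 0.05 N and contact force between cap and tin below 0.05 N and linear speed of cap below 0.03 m/s); the arm keeps its last pose, push and grip.
It fails at once if a bystander is moved more than 20 mm or knocked over (distance of any of spray, jar, wrench from where it was at the start of the episode above 0.02 m or angle between any of spray, jar's own z axis and vertical above 0.4 rad).
It fails at once if the tin is dropped or thrown (linear speed of tin above 0.6 m/s and contact force between tin and the fingers below 0.01 N).
It also fails if it takes over 51 s, if anything falls off the work surface, if the arm or the gripper's body presses on something with over 40 N, if the wrist force passes 120 N, or if a joint passes its speed limit or range.

ROBOT

A 6-joint arm with a two-finger parallel gripper is mounted at the origin on the work surface. World frame = base frame: x ahead of the robot, y to its left, z up, the work surface at z = 0. Lengths are in m, angles in rad, forces in N, time in s.
With the tool pointing down it reaches from about 0.325 to 0.925 m from the base axis. Payload 3.1 kg.
Tool frame: the origin (TCP) lies at the centre of the arm's flange, where the gripper is bolted on; the fingertips stand 173 mm ahead of it and the grasp point (between the pads) lies 155 mm ahead of it; x points along the fingers, y is the direction in which the jaws open and shut, and the axes are right-handed (so a half turn about x gives the same grasp; the last joint's range is limited). The gripper opens to 85 mm and grips with 20 to 120 N. Pads are 22 mm wide; open, the fingers measure 114 mm over their backs; the gripper's body (76 mm by 85 mm) begins 54 mm behind the grasp point. The pads swing forward as they close: fully open they stand 13 mm farther back than shut.
Start: joints at [1.211, 0.217, 1.613, -0, 1.311, -0.112], TCP at [0.153, 0.606, 0.405] pointing down, gripper open.
Joint ranges: [-2.75, 2.75], [-0.78, 2.1], [0.31, 2.55], [-1.13, 4.27], [0.13, 2.63], [-2.58, 2.58]. Speed limits (rad/s): [2.79, 2.79, 3.14, 3.14, 3.14, 3.14].

INTERFACE

Orientations are given as a 3x3 rotation matrix whose columns are the frame's x, y, z axes.
In Python, from plant import manip, cams, job gives the robot as it stands.
- The arm moves only by the tool servo_tool, never from a script. Its argument "moves" is a list of rows, each an object with "dr": the turn, a rotation vector about the tool's x, y, z in degrees, a list of three; "dp": the shift along the tool's x, y, z in cm, a list of three; "hand": the finger opening in cm, from 0 to 8.54. A call has exactly 10 rows; each row is the pose to reach, as a shift and turn from the pose commanded when the call began, along the tool's axes at that moment; what a row does not reach only later rows make up. A row lasts 1/8 s, in which the tool goes at most 62.5 mm and 10.7 degrees, less where a joint would pass 70% of its speed; a pose out of reach is approached as far as the arm can. A call with a gripper value outside its range is refused whole. The fingers move at their own pace and stop on an object; the grip force is fixed at half the most. Time passes only in rows, so rows that repeat a pose let the fingers close, or fill a call up. It gives the time, the measured TCP pose, the force and the opening at its end, in the units of the state.
- manip.state(): the state, without advancing time (a new reading comes with each control period).
- cams.read_camera(name): name is "scene" or "top" or "wrist"; returns a dict with "pixels" (400x640x3 uint8, blue, green, red), "fx", "fy", "cx", "cy" (pixels), "D" ([k1, k2, p1, p2, k3] as OpenCV has them; the pictures are not rectified), "world_from_camera" (4x4, takes a point from camera to world coordinates); the wrist camera has in their place "mount" (4x4, takes a point from camera to tool coordinates, whose origin is the TCP and whose axes are the tool frame's). Camera axes: x right, y down, z forward; pixel columns grow to the right and rows downward; lengths in m; the calibration is good to about 2 mm. A picture is of the moment at which its call begins: read the wrist's pose just before it. There is no depth.
- job.hand_in(): hands the job in, once; it reports no verdict.
The state is a dict: "clock": time; "joint_positions": joint angles; "joint_vel": joint speeds; "joint_torque": joint torques, N m; "ee_pos": TCP position; "tcp_rot": TCP orientation; "force": force on the tool from outside, world axes, zero at the start; "torque": the same for the moment, N m; "width": finger opening in m.
Only numpy, scipy, OpenCV 4.12 (cv2) and the standard library are available. Lean on these libraries where they do the work, as an engineer would, in place of code of your own. Each camera call takes 0.05 s, during which the arm holds its last target. There are 200 camera calls.

## Working session

There is one attempt and no reset: what is moved stays moved. The work goes in short steps, Python scripts to look and compute and a tool call to move; the robot and the scene stay as the last step left them, time stands still between calls to the robot, and variables do not carry over. Pictures are saved under pics/ and viewed, about 8 in all and at most 12, crops included, and the job is handed in when it is done.

Besides the shell and the picture viewer there is one more tool, called after "Emit:" as name([rows], argument=value, ...), one row to a line, values as JSON. servo_tool: Moves the arm, as the interface text tells. Its arguments: {"type":"object","properties":{"moves":{"type":"array"}},"required":["moves"]}

```bash
mkdir -p pics; ls
python3 - <<'E'
from plant import manip, cams
import cv2, pickle
s=manip.state(); print(s)
for n in ("scene","top","wrist"):
    c=cams.read_camera(n); cv2.imwrite(f"pics/{n}0.png",c["pixels"]); pickle.dump(c,open(f"{n}0.pkl","wb"))
    print(n,c["fx"],c["fy"],c["cx"],c["cy"],c["D"],c.get("world_from_camera",c.get("mount")))
E
```

```text
pics
{'clock': 0.0, 'joint_positions': array([ 1.21077462e+00,  2.17810339e-01,  1.61494152e+00, -5.86647893e-06,
        1.31129381e+00, -1.12198847e-01]), 'joint_vel': array([ 0.00101802, -0.00064908, -0.00021282, -0.00060021, -0.00128979,
       -0.00195629]), 'joint_torque': array([ 2.03615025e-03, -3.96839547e+01, -3.03861094e+01,  3.41988539e-05,
        9.54542571e-03,  7.63443154e-06]), 'ee_pos': array([0.15314565, 0.60553482, 0.40332904]), 'tcp_rot': array([[-8.58876957e-04,  2.45291401e-01,  9.69449014e-01],
       [-2.29774691e-03,  9.69446329e-01, -2.45292757e-01],
       [-9.99996991e-01, -2.43822477e-03, -2.69017554e-04]]), 'force': array([ 0.08855744,  0.27956755, -0.29151872]), 'torque': array([ 0.00659902, -0.00793897, -0.0140379 ]), 'width': 0.08502150639813841}
scene 373.6394087815258 373.6394087815258 320.20195170656103 200.74314397728338 [0.01129732 0.         0.         0.         0.        ] [[ 0.40488471  0.54259134 -0.73597759  1.28658647]
 [ 0.91436077 -0.24340278  0.32357297 -0.29998015]
 [-0.0035711  -0.80395879 -0.5946743   0.70743201]
 [ 0.          0.          0.          1.        ]]
top 403.1463135546608 403.1463135546608 317.46473297829743 196.97296978943555 [-0.09532231  0.          0.          0.          0.        ] [[-0.02388853 -0.99514331  0.09549419  0.44583505]
 [-0.99970513  0.02336262 -0.00662171  0.04218485]
 [ 0.00435855 -0.09562421 -0.99540796  1.31930587]
 [ 0.          0.          0.          1.        ]]
wrist 352.5865419390889 352.5865419390889 324.7595418747524 203.37667861160537 [-0.02802226  0.          0.          0.          0.        ] [[-5.74091916e-05 -3.08698452e-01  9.51159956e-01  2.97202978e-02]
 [ 9.99999878e-01  4.48463285e-04  2.05905542e-04 -2.62412333e-04]
 [-4.90123041e-04  9.51159852e-01  3.08698389e-01 -7.89749241e-02]
 [ 0.00000000e+00  0.00000000e+00  0.00000000e+00  1.00000000e+00]]
```

View pics/top0.png

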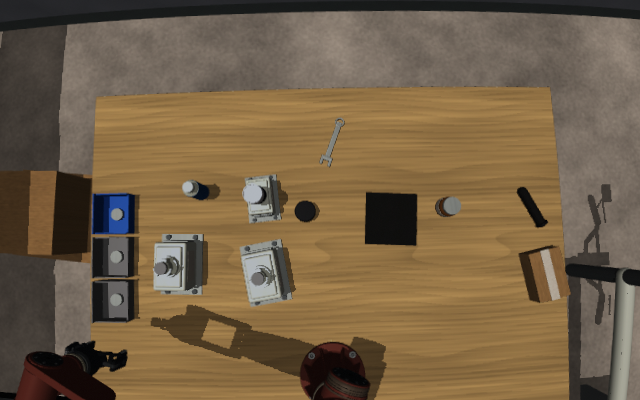

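View pics/scene0.png

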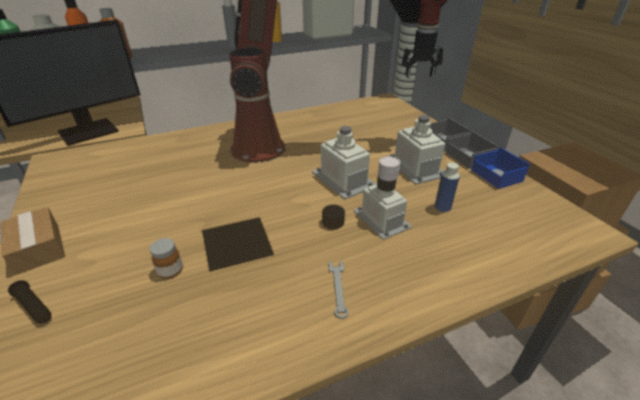

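Top view: the small can carrying a tin is at (260,197). Two larger cans stand at (265,275) and (178,265), with no tin on either. The loose black cap at (305,211) is a look-alike. The mat is at (391,218), the jar at (448,206), the spray can at (195,189) and the wrench at (333,142). Only the can at (260,197), scene (385,210), has a tin standing on a black cap. Next I'll confirm this in one crop.

```bash
cat > h.py <<'E'
import numpy as np, cv2, pickle
def ray(c,px,T=None):
    T=c["world_from_camera"] if T is None else T
    K=np.array([[c["fx"],0,c["cx"]],[0,c["fy"],c["cy"]],[0,0,1]])
    u=cv2.undistortPoints(np.array(px,float).reshape(-1,1,2),K,np.array(c["D"])).reshape(-1,2)
    d=np.c_[u,np.ones(len(u))]@T[:3,:3].T
    return T[:3,3],d
def at_z(c,px,z,T=None):
    o,d=ray(c,px,T); return o+d*((z-o[2])/d[:,2])[:,None]
def proj(c,P,T=None):
    T=c["world_from_camera"] if T is None else T
    K=np.array([[c["fx"],0,c["cx"]],[0,c["fy"],c["cy"]],[0,0,1]])
    W=np.linalg.inv(T)
    return cv2.projectPoints(np.array(P,float).reshape(-1,1,3),cv2.Rodrigues(W[:3,:3])[0],W[:3,3],K,np.array(c["D"]))[0].reshape(-1,2)
E
python3 - <<'E'
from h import *
t=pickle.load(open("top0.pkl","rb"));s=pickle.load(open("scene0.pkl","rb"))
a=cv2.resize(t["pixels"][160:240,220:300],None,fx=5,fy=5,interpolation=cv2.INTER_CUBIC)
b=cv2.resize(s["pixels"][150:250,320:420],None,fx=4,fy=4,interpolation=cv2.INTER_CUBIC)
cv2.imwrite("pics/crop1.png",np.hstack([a,b]))
for n,p,z in (("tintop",(254,194),.196),("mat",(391,218.5),.004),("matc",(366,192),.004),("matc",(417,194),.004),("matc",(416,245),.004),("matc",(365,243),.004)):
    print(n,at_z(t,p,z)[0].round(4))
print("scene tintop",at_z(s,(389,163),.196).round(4))
E
```

```text
tintop [0.5662 0.2125 0.196 ]
mat [ 0.4956 -0.2056  0.004 ]
matc [ 0.5847 -0.1265  0.004 ]
matc [ 0.5742 -0.2955  0.004 ]
matc [ 0.4069 -0.2846  0.004 ]
matc [ 0.4181 -0.1175  0.004 ]
scene tintop [[0.5741 0.2137 0.196 ]]
```

View pics/crop1.png

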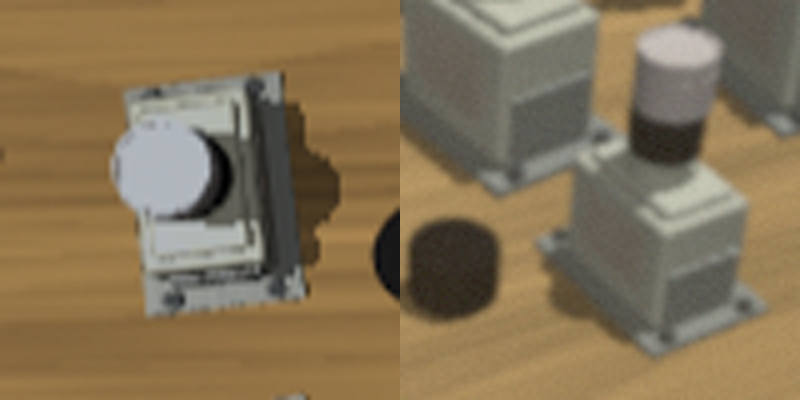

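Left crop: the tin top is an ellipse centred at crop (161,168), so top pixel (252.2,193.6). Right crop: the tin sits on a black cap on the small can, tin top at scene (389.8,161.8). The loose cap on the left is wider. It is the look-alike, since the smaller cap is the one meant.

Both cameras agree to about 1 cm, and the tin top at about (0.57,0.214) is within reach. I'll move above it for a wrist view.

Emit:
servo_tool([
  {"dr":[0,0,0],"dp":[-5,-2,4],"hand":8.5},
  {"dr":[0,0,0],"dp":[-5,-5,9],"hand":8.5},
  {"dr":[0,0,0],"dp":[-5,-8,14.5],"hand":8.5},
  {"dr":[0,0,0],"dp":[-5,-11,20],"hand":8.5},
  {"dr":[0,0,0],"dp":[-5,-14,25],"hand":8.5},
  {"dr":[0,0,0],"dp":[-5,-17,30.5],"hand":8.5},
  {"dr":[0,0,0],"dp":[-5,-20,36],"hand":8.5},
  {"dr":[0,0,0],"dp":[-5,-23,41],"hand":8.5},
  {"dr":[0,0,0],"dp":[-5,-26,46],"hand":8.5},
  {"dr":[0,0,0],"dp":[-5,-27.7,49.8],"hand":8.5},
])

```text
clock: 1.4
ee_pos: [0.5695, 0.213, 0.4543]
tcp_rot: [[-0.0, 0.247, 0.969], [-0.0, 0.969, -0.247], [-1.0, -0.001, -0.0]]
force: [-0.2, 0.7, -0.3]
width: 0.0852
```

Run:
```python
from h import *
from plant import manip,cams
s=manip.state(); c=cams.read_camera("wrist")
T=np.eye(4);T[:3,:3]=s["tcp_rot"];T[:3,3]=s["ee_pos"];T=T@c["mount"]
c["T"]=T;pickle.dump(c,open("w1.pkl","wb"));im=c["pixels"]
print(s["clock"],s["ee_pos"],s["tcp_rot"].round(3).tolist(),s["joint_positions"].round(3))
print("pred tintop px",proj(c,[(.568,.215,.196)],T))
cv2.imwrite("pics/w1.png",im)
```

```text
1.4 [0.56946444 0.2130168  0.45425892] [[-0.0, 0.247, 0.969], [-0.0, 0.969, -0.247], [-1.0, -0.001, -0.0]] [ 0.243  0.145  1.602 -0.     1.394 -1.078]
pred tintop px [[327.53981778 207.53579658]]
```

View pics/w1.png

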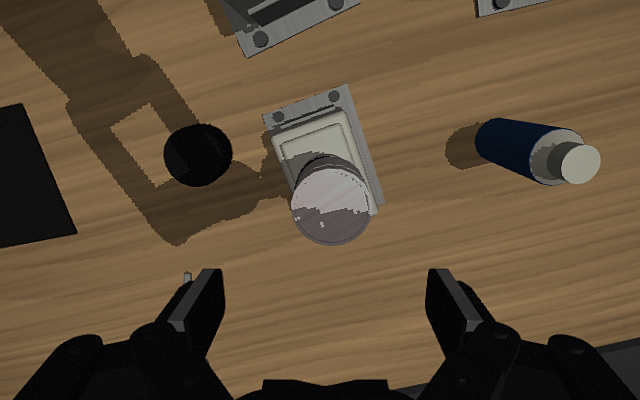

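The wrist view shows the tin top as a disc centred at about (330.5,206), predicted (327.5,207.5). The spray can is well to the right and the loose cap to the left. Fit it exactly.

Run:
```python
from h import *
c=pickle.load(open("w1.pkl","rb"));T=c["T"]
s=pickle.load(open("scene0.pkl","rb"));t=pickle.load(open("top0.pkl","rb"))
print(at_z(c,[(330.5,206)],.196,T),at_z(t,[(252.2,193.6)],.196),at_z(s,[(389.8,161.8)],.196))
# tin rim: left/right/bottom extremes, foot check
a=np.linspace(0,2*np.pi,60)
for x,y in ((.5695,.2150),(.569,.2125)):
    p=proj(c,np.c_[x+.028*np.cos(a),y+.028*np.sin(a),0*a+.196],T); print(p.min(0),p.max(0))
```

```text
[[0.56742494 0.21723021 0.196     ]] [[0.56740533 0.21760413 0.196     ]] [[0.56968407 0.21902117 0.196     ]]
[287.24847518 169.48506684] [368.93063572 246.81470616]
[283.54600902 169.68044043] [365.20458097 246.98392516]
```

All three cameras agree on (0.5677,0.2175). Descend and grip the tin.

Emit:
servo_tool([
  {"dr":[0,0,0],"dp":[1,0.4,-0.3],"hand":8.5},
  {"dr":[0,0,0],"dp":[4,0.4,-0.3],"hand":8.5},
  {"dr":[0,0,0],"dp":[7,0.4,-0.3],"hand":8.5},
  {"dr":[0,0,0],"dp":[10,0.4,-0.3],"hand":8.5},
  {"dr":[0,0,0],"dp":[12,0.4,-0.3],"hand":8.5},
  {"dr":[0,0,0],"dp":[12.2,0.4,-0.3],"hand":8.5},
  {"dr":[0,0,0],"dp":[12.2,0.4,-0.3],"hand":4.5},
  {"dr":[0,0,0],"dp":[12.2,0.4,-0.3],"hand":4.5},
  {"dr":[0,0,0],"dp":[12.2,0.4,-0.3],"hand":4.5},
  {"dr":[0,0,0],"dp":[12.2,0.4,-0.3],"hand":4.5},
])

```text
clock: 2.7
ee_pos: [0.5668, 0.22, 0.3344]
tcp_rot: [[0.003, 0.245, 0.969], [0.001, 0.969, -0.245], [-1.0, 0.001, 0.002]]
force: [-0.8, 0.5, 4.8]
width: 0.0548
```

Emit:
servo_tool([
  {"dr":[0,0,0],"dp":[-2,0,0],"hand":4.5},
  {"dr":[0,0,0],"dp":[-5,0,0],"hand":4.5},
  {"dr":[0,0,0],"dp":[-7,-2,0.2],"hand":4.5},
  {"dr":[0,0,0],"dp":[-7,-6,0.5],"hand":4.5},
  {"dr":[0,0,0],"dp":[-7,-11,1],"hand":4.5},
  {"dr":[0,0,0],"dp":[-7,-16,1.5],"hand":4.5},
  {"dr":[0,0,0],"dp":[-7,-21,2],"hand":4.5},
  {"dr":[0,0,0],"dp":[-7,-26,2.5],"hand":4.5},
  {"dr":[0,0,0],"dp":[-7,-31,3],"hand":4.5},
  {"dr":[0,0,0],"dp":[-7,-34,3.5],"hand":4.5},
])

```text
clock: 3.95
ee_pos: [0.516, -0.1204, 0.4032]
tcp_rot: [[0.0, 0.247, 0.969], [-0.0, 0.969, -0.247], [-1.0, -0.0, 0.0]]
force: [1.1, -0.3, -1.4]
width: 0.0547
```

Emit:
servo_tool([
  {"dr":[0,0,0],"dp":[0,-4,0],"hand":4.5},
  {"dr":[0,0,0],"dp":[0,-7,0],"hand":4.5},
  {"dr":[0,0,0],"dp":[0,-9,0],"hand":4.5},
  {"dr":[0,0,0],"dp":[2,-9,0],"hand":4.5},
  {"dr":[0,0,0],"dp":[6,-9,0],"hand":4.5},
  {"dr":[0,0,0],"dp":[10,-9,0],"hand":4.5},
  {"dr":[0,0,0],"dp":[14,-9,0],"hand":4.5},
  {"dr":[0,0,0],"dp":[17,-9,0],"hand":4.5},
  {"dr":[0,0,0],"dp":[19,-9,0],"hand":4.5},
  {"dr":[0,0,0],"dp":[19,-9,0],"hand":4.5},
])

```text
clock: 5.2
ee_pos: [0.4938, -0.2048, 0.2109]
tcp_rot: [[-0.004, 0.245, 0.97], [0.003, 0.97, -0.245], [-1.0, 0.002, -0.005]]
force: [0.1, -0.2, -1.4]
width: 0.0548
```

Run:
```python
from h import *
from plant import manip,cams
s=manip.state();print(s["ee_pos"],s["force"],s["width"],s["joint_positions"].round(2))
c=cams.read_camera("scene");t=cams.read_camera("top")
a=cv2.resize(c["pixels"][100:280,140:420],None,fx=2.8,fy=2.8);b=cv2.resize(t["pixels"][150:270,230:470],(784,392))[:96*4]
cv2.imwrite("pics/p2.png",cv2.resize(a,(784,504)))
```

```text
[ 0.49376911 -0.20480383  0.21090628] [ 0.09586162 -0.21087015 -1.43122721] 0.05477372412334481 [-0.52  0.28  1.95  0.    0.92 -1.85]
```

View pics/p2.png

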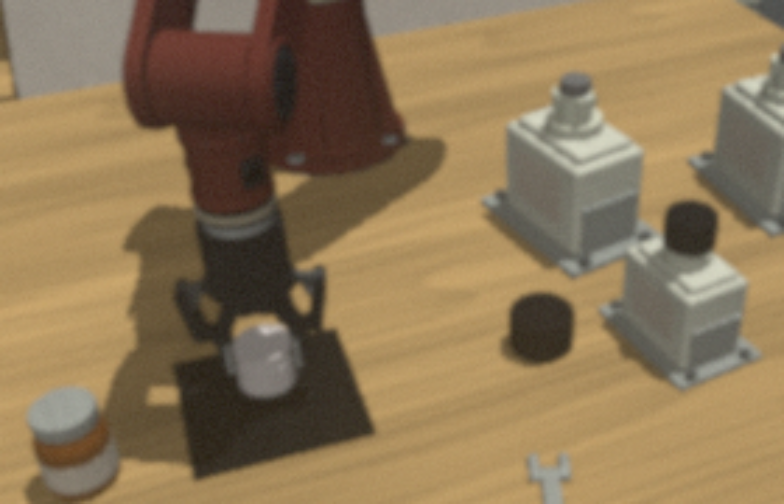

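The tin is held level above the mat at about (265,360) and the cap is uncovered on the can at (690,228). The force of −1.4 N is the tin's weight. Lower gently.

Emit:
servo_tool([
  {"dr":[0,0,0],"dp":[1,0,0],"hand":4.5},
  {"dr":[0,0,0],"dp":[1.8,0,0],"hand":4.5},
  {"dr":[0,0,0],"dp":[2.1,0,0],"hand":4.5},
  {"dr":[0,0,0],"dp":[2.2,0,0],"hand":4.5},
  {"dr":[0,0,0],"dp":[2.3,0,0],"hand":4.5},
  {"dr":[0,0,0],"dp":[2.4,0,0],"hand":4.5},
  {"dr":[0,0,0],"dp":[2.45,0,0],"hand":4.5},
  {"dr":[0,0,0],"dp":[2.45,0,0],"hand":4.5},
  {"dr":[0,0,0],"dp":[2.45,0,0],"hand":4.5},
  {"dr":[0,0,0],"dp":[2.45,0,0],"hand":4.5},
])

```text
clock: 6.55
ee_pos: [0.4947, -0.2056, 0.1882]
tcp_rot: [[0.0, 0.245, 0.969], [-0.0, 0.969, -0.245], [-1.0, -0.0, 0.0]]
force: [-0.1, -0.2, -1.4]
width: 0.0548
```

Emit:
servo_tool([
  {"dr":[0,0,0],"dp":[0.05,0,0],"hand":4.5},
  {"dr":[0,0,0],"dp":[0.1,0,0],"hand":4.5},
  {"dr":[0,0,0],"dp":[0.15,0,0],"hand":4.5},
  {"dr":[0,0,0],"dp":[0.2,0,0],"hand":4.5},
  {"dr":[0,0,0],"dp":[0.2,0,0],"hand":4.5},
  {"dr":[0,0,0],"dp":[0.2,0,0],"hand":4.5},
  {"dr":[0,0,0],"dp":[0.2,0,0],"hand":4.5},
  {"dr":[0,0,0],"dp":[0.2,0,0],"hand":4.5},
  {"dr":[0,0,0],"dp":[0.2,0,0],"hand":4.5},
  {"dr":[0,0,0],"dp":[0.2,0,0],"hand":4.5},
])

```text
clock: 7.8
ee_pos: [0.4947, -0.2056, 0.1868]
tcp_rot: [[-0.0, 0.245, 0.969], [0.0, 0.969, -0.245], [-1.0, 0.0, -0.0]]
force: [-3.8, 2.1, 5.5]
width: 0.0547
```

Contact (+5.5 N). Release and rise.

Emit:
servo_tool([
  {"dr":[0,0,0],"dp":[0.15,0,0],"hand":6.2},
  {"dr":[0,0,0],"dp":[0.15,0,0],"hand":7},
  {"dr":[0,0,0],"dp":[0.15,0,0],"hand":8.5},
  {"dr":[0,0,0],"dp":[0.15,0,0],"hand":8.5},
  {"dr":[0,0,0],"dp":[0.15,0,0],"hand":8.5},
  {"dr":[0,0,0],"dp":[-1,0,0],"hand":8.5},
  {"dr":[0,0,0],"dp":[-3,0,0],"hand":8.5},
  {"dr":[0,0,0],"dp":[-8,0,0],"hand":8.5},
  {"dr":[0,0,0],"dp":[-13,0,0],"hand":8.5},
  {"dr":[0,0,0],"dp":[-18,0,0],"hand":8.5},
])

```text
clock: 9.05
ee_pos: [0.4944, -0.2055, 0.3687]
tcp_rot: [[0.001, 0.245, 0.969], [-0.001, 0.969, -0.245], [-1.0, -0.0, 0.001]]
force: [1.3, -0.7, -1.1]
width: 0.085
```

Run:
```python
from h import *
from plant import manip,cams
s=manip.state(); c=cams.read_camera("wrist")
T=np.eye(4);T[:3,:3]=s["tcp_rot"];T[:3,3]=s["ee_pos"];T=T@c["mount"]
cv2.imwrite("pics/w2.png",c["pixels"]); c["T"]=T; pickle.dump(c,open("w2.pkl","wb"))
a=np.linspace(0,2*np.pi,60)
p=proj(c,np.c_[.4947+.028*np.cos(a),-.2056+.028*np.sin(a),0*a+.048],T); print("pred top ellipse",p.min(0),p.max(0))
```

```text
pred top ellipse [292.26729926 153.50374694] [357.80579332 216.84554433]
```

View pics/w2.png

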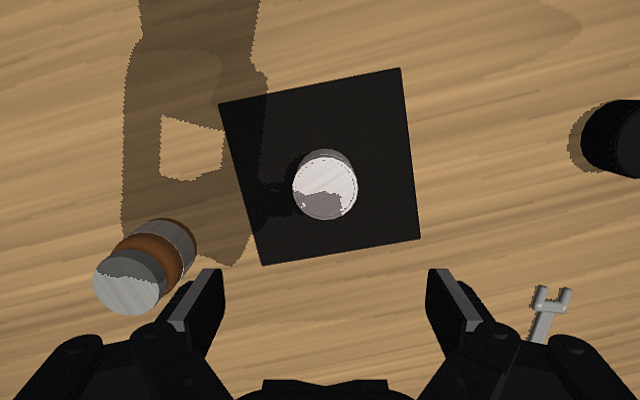

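The tin is upright near the mat centre, its top spanning (292–358,157–221) where predicted. The jar is untouched. Back to the can.

Emit:
servo_tool([
  {"dr":[0,0,0],"dp":[-3,2,-0.2],"hand":8.5},
  {"dr":[0,0,0],"dp":[-5,7,-0.6],"hand":8.5},
  {"dr":[0,0,0],"dp":[-5,12,-1],"hand":8.5},
  {"dr":[0,0,0],"dp":[-5,17,-1.4],"hand":8.5},
  {"dr":[0,0,0],"dp":[-5,22,-1.8],"hand":8.5},
  {"dr":[0,0,0],"dp":[-5,27,-2.2],"hand":8.5},
  {"dr":[0,0,0],"dp":[-5,32,-2.6],"hand":8.5},
  {"dr":[0,0,0],"dp":[-5,37,-2.9],"hand":8.5},
  {"dr":[0,0,0],"dp":[-5,41,-3.1],"hand":8.5},
  {"dr":[0,0,0],"dp":[-5,42.8,-3.2],"hand":8.5},
])

```text
clock: 10.35
ee_pos: [0.5685, 0.2191, 0.4167]
tcp_rot: [[0.001, 0.243, 0.97], [0.0, 0.97, -0.243], [-1.0, 0.0, 0.001]]
force: [-0.1, -1.1, 0.4]
width: 0.0848
```

Run:
```python
from h import *
from plant import manip,cams
s=manip.state(); c=cams.read_camera("wrist")
T=np.eye(4);T[:3,:3]=s["tcp_rot"];T[:3,3]=s["ee_pos"];T=T@c["mount"]
c["T"]=T; pickle.dump(c,open("w3.pkl","wb"))
a=np.linspace(0,2*np.pi,60)
p=proj(c,np.c_[.568+.026*np.cos(a),.2175+.026*np.sin(a),0*a+.152],T); print("pred cap top",p.min(0),p.max(0),s["ee_pos"],s["joint_positions"])
cv2.imwrite("pics/w3.png",cv2.resize(c["pixels"][80:280,200:460],None,fx=3,fy=3,interpolation=cv2.INTER_CUBIC))
```

```text
pred cap top [285.55324282 170.47303941] [359.51312155 240.6466704 ] [0.56850693 0.21912377 0.41669986] [ 2.52749013e-01  1.74197657e-01  1.64042367e+00 -2.09713401e-05
  1.32631539e+00 -1.07254457e+00]
```

View pics/w3.png

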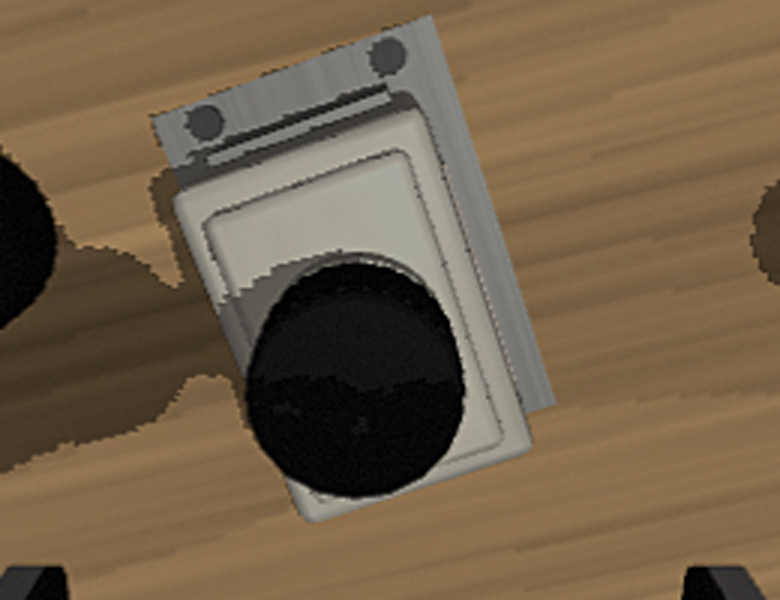

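The crop shows the cap top centred at about image (318,208). That is 3–4 px (about 3 mm) off the prediction, with no bracket or can in the way. I'll settle lower and refine with a fit.

Emit:
servo_tool([
  {"dr":[0,0,0],"dp":[1,-0.3,0.2],"hand":8.5},
  {"dr":[0,0,0],"dp":[2,-0.3,0.2],"hand":8.5},
  {"dr":[0,0,0],"dp":[3,-0.3,0.2],"hand":8.5},
  {"dr":[0,0,0],"dp":[3,-0.3,0.2],"hand":8.5},
  {"dr":[0,0,0],"dp":[3,-0.3,0.2],"hand":8.5},
  {"dr":[0,0,0],"dp":[3,-0.3,0.2],"hand":8.5},
  {"dr":[0,0,0],"dp":[3,-0.3,0.2],"hand":8.5},
  {"dr":[0,0,0],"dp":[3,-0.3,0.2],"hand":8.5},
  {"dr":[0,0,0],"dp":[3,-0.3,0.2],"hand":8.5},
  {"dr":[0,0,0],"dp":[3,-0.3,0.2],"hand":8.5},
])

```text
clock: 11.65
ee_pos: [0.5698, 0.2138, 0.3862]
tcp_rot: [[-0.0, 0.245, 0.969], [0.0, 0.969, -0.245], [-1.0, 0.0, -0.0]]
force: [0.7, -1.4, 0.2]
width: 0.0849
```

Run:
```python
from h import *
from plant import manip,cams
from scipy.optimize import minimize
s=manip.state(); c=cams.read_camera("wrist")
T=np.eye(4);T[:3,:3]=s["tcp_rot"];T[:3,3]=s["ee_pos"];T=T@c["mount"]
print(s["ee_pos"],abs(s["joint_vel"]).max())
def fit(c,T,x0,thr,r=40):
    m=(c["pixels"].max(2)<thr).astype(np.uint8)
    q=proj(c,[(*x0,.14)],T)[0]
    n,l,st,ce=cv2.connectedComponentsWithStats(m)
    k=l[int(q[1]),int(q[0])]; m=(l==k).astype(np.uint8); print(thr,k,st[k])
    a=np.linspace(0,2*np.pi,60)
    def cost(v):
        P=np.vstack([np.c_[v[0]+.026*np.cos(a),v[1]+.026*np.sin(a),0*a+z] for z in (.118,.152)])
        h=cv2.convexHull((proj(c,P,T)*16).astype(np.int32).reshape(-1,1,2))
        g=np.zeros_like(m);cv2.fillPoly(g,[h],1,shift=4); return float((g!=m).sum())
    f=minimize(cost,x0,method="Nelder-Mead",options=dict(initial_simplex=np.array([x0,(x0[0]+.005,x0[1]),(x0[0],x0[1]+.005)])))
    print(f.x.round(4),f.fun)
for thr in (35,45): fit(c,T,(.5695,.2155),thr)
t=cams.read_camera("scene")
for thr in (45,60): fit(t,t["world_from_camera"],(.5695,.2155),thr)
```

```text
[0.56979974 0.21382338 0.38621169] 0.002316718891990074
35 88 [ 284  173   83   89 5734]
[0.5713 0.2132] 290.0
45 25 [ 283  173   84   90 5759]
[0.5713 0.2132] 267.0
45 506 [385 178   2   2   2]
[-3.2591  1.8235] 2.0
60 101 [378 173  17  18 255]
[0.5653 0.219 ] 121.0
```

Settled wrist fit: cap at (0.5713,0.2132). The TCP is already within 2 mm of that. The scene fit is unreliable because the blob is tiny and partly segmented, so I'm ignoring it. Descend and grip.

Emit:
servo_tool([
  {"dr":[0,0,0],"dp":[2,0,0.1],"hand":8.5},
  {"dr":[0,0,0],"dp":[4,0,0.1],"hand":8.5},
  {"dr":[0,0,0],"dp":[6,0,0.1],"hand":8.5},
  {"dr":[0,0,0],"dp":[8,0,0.1],"hand":8.5},
  {"dr":[0,0,0],"dp":[9.1,0,0.1],"hand":8.5},
  {"dr":[0,0,0],"dp":[9.1,0,0.1],"hand":6.5},
  {"dr":[0,0,0],"dp":[9.1,0,0.1],"hand":4},
  {"dr":[0,0,0],"dp":[9.1,0,0.1],"hand":4},
  {"dr":[0,0,0],"dp":[9.1,0,0.1],"hand":4},
  {"dr":[0,0,0],"dp":[9.1,0,0.1],"hand":4},
])

```text
clock: 13.0
ee_pos: [0.5712, 0.2136, 0.2963]
tcp_rot: [[0.002, 0.245, 0.969], [0.0, 0.969, -0.245], [-1.0, 0.001, 0.002]]
force: [-1.0, -0.8, 4.0]
width: 0.0506
```

Grip is centred (lateral force about 1 N). Press down 7 mm.

Emit:
servo_tool([
  {"dr":[0,0,0],"dp":[0.1,0,0],"hand":4},
  {"dr":[0,0,0],"dp":[0.2,0,0],"hand":4},
  {"dr":[0,0,0],"dp":[0.3,0,0],"hand":4},
  {"dr":[0,0,0],"dp":[0.4,0,0],"hand":4},
  {"dr":[0,0,0],"dp":[0.5,0,0],"hand":4},
  {"dr":[0,0,0],"dp":[0.6,0,0],"hand":4},
  {"dr":[0,0,0],"dp":[0.7,0,0],"hand":4},
  {"dr":[0,0,0],"dp":[0.75,0,0],"hand":4},
  {"dr":[0,0,0],"dp":[0.75,0,0],"hand":4},
  {"dr":[0,0,0],"dp":[0.75,0,0],"hand":4},
])

```text
clock: 14.25
ee_pos: [0.5713, 0.2136, 0.2901]
tcp_rot: [[0.001, 0.245, 0.969], [0.0, 0.969, -0.245], [-1.0, 0.0, 0.001]]
force: [-4.0, -2.3, 10.2]
width: 0.0507
```

Down about 6 mm at 10.2 N. Press 1 mm further and twist anticlockwise, which is negative about tool x.

Emit:
servo_tool([
  {"dr":[0,0,0],"dp":[0.1,0,0],"hand":4},
  {"dr":[0,0,0],"dp":[0.12,0,0],"hand":4},
  {"dr":[-6,0,0],"dp":[0.12,0,0],"hand":4},
  {"dr":[-14,0,0],"dp":[0.12,0,0],"hand":4},
  {"dr":[-22,0,0],"dp":[0.12,0,0],"hand":4},
  {"dr":[-30,0,0],"dp":[0.12,0,0],"hand":4},
  {"dr":[-38,0,0],"dp":[0.12,0,0],"hand":4},
  {"dr":[-46,0,0],"dp":[0.12,0,0],"hand":4},
  {"dr":[-54,0,0],"dp":[0.12,0,0],"hand":4},
  {"dr":[-60,0,0],"dp":[0.12,0,0],"hand":4},
])

```text
clock: 15.5
ee_pos: [0.5721, 0.2142, 0.2898]
tcp_rot: [[0.005, -0.719, 0.695], [0.002, 0.695, 0.719], [-1.0, -0.002, 0.005]]
force: [-2.5, 0.3, 9.9]
width: 0.0509
```

Run:
```python
from plant import manip
s=manip.state();print(s["torque"],s["force"],s["joint_positions"].round(3),s["tcp_rot"].round(3))
```

```text
[ 0.07629901  0.41236364 -0.05509042] [-2.54006705  0.29460313  9.85934421] [ 2.430e-01  3.050e-01  1.735e+00  1.000e-03  1.096e+00 -2.131e+00] [[ 0.005 -0.719  0.695]
 [ 0.002  0.695  0.719]
 [-1.    -0.002  0.005]]
```

Torque is low, which would fit a cap that turned. Lift slowly and see whether it comes free.

Emit:
servo_tool([
  {"dr":[0,0,0],"dp":[0,0,0],"hand":4},
  {"dr":[0,0,0],"dp":[0,0,0],"hand":4},
  {"dr":[0,0,0],"dp":[-0.2,0,0],"hand":4},
  {"dr":[0,0,0],"dp":[-0.4,0,0],"hand":4},
  {"dr":[0,0,0],"dp":[-0.6,0,0],"hand":4},
  {"dr":[0,0,0],"dp":[-0.8,0,0],"hand":4},
  {"dr":[0,0,0],"dp":[-1.0,0,0],"hand":4},
  {"dr":[0,0,0],"dp":[-1.2,0,0],"hand":4},
  {"dr":[0,0,0],"dp":[-1.2,0,0],"hand":4},
  {"dr":[0,0,0],"dp":[-1.2,0,0],"hand":4},
])

```text
clock: 16.75
ee_pos: [0.5709, 0.2135, 0.2985]
tcp_rot: [[0.001, -0.717, 0.697], [-0.0, 0.697, 0.717], [-1.0, -0.0, 0.0]]
force: [2.8, 1.2, 4.2]
width: 0.0511
```

Still +4.2 N upward, 2 mm above the locked height. The spring disc is pushing a free cap, since a locked one would pull down. Lift to +80 mm.

Emit:
servo_tool([
  {"dr":[0,0,0],"dp":[-0.3,0,0],"hand":4},
  {"dr":[0,0,0],"dp":[-0.7,0,0],"hand":4},
  {"dr":[0,0,0],"dp":[-1.5,0,0],"hand":4},
  {"dr":[0,0,0],"dp":[-3,0,0],"hand":4},
  {"dr":[0,0,0],"dp":[-4.5,0,0],"hand":4},
  {"dr":[0,0,0],"dp":[-6,0,0],"hand":4},
  {"dr":[0,0,0],"dp":[-7.4,0,0],"hand":4},
  {"dr":[0,0,0],"dp":[-7.6,0,0],"hand":4},
  {"dr":[0,0,0],"dp":[-7.6,0,0],"hand":4},
  {"dr":[0,0,0],"dp":[-7.6,0,0],"hand":4},
])

```text
clock: 18.0
ee_pos: [0.5705, 0.2135, 0.3735]
tcp_rot: [[-0.002, -0.717, 0.697], [-0.0, 0.697, 0.717], [-1.0, 0.001, -0.002]]
force: [0.1, -0.4, -0.2]
width: 0.0505
```

Run:
```python
from h import *
from plant import manip,cams
s=manip.state();print(s["clock"],s["ee_pos"],s["force"],s["width"],abs(s["joint_vel"]).max())
w=cams.read_camera("wrist")["pixels"];c=cams.read_camera("scene")["pixels"]
a=cv2.resize(c[90:280,140:430],None,fx=2.7,fy=2.7)[:, :780]
b=cv2.resize(w,(400,250)) 
a[:,:]=a; cv2.imwrite("pics/f.png",cv2.resize(np.vstack([a, np.hstack([b,np.zeros((250,a.shape[1]-400,3),np.uint8)])]),None,fx=.78,fy=.78))
```

```text
18.0 [0.57045952 0.21346825 0.37352444] [ 0.08707291 -0.38496411 -0.20742792] 0.05047502628079344 0.0038540168324288095
```

View pics/f.png

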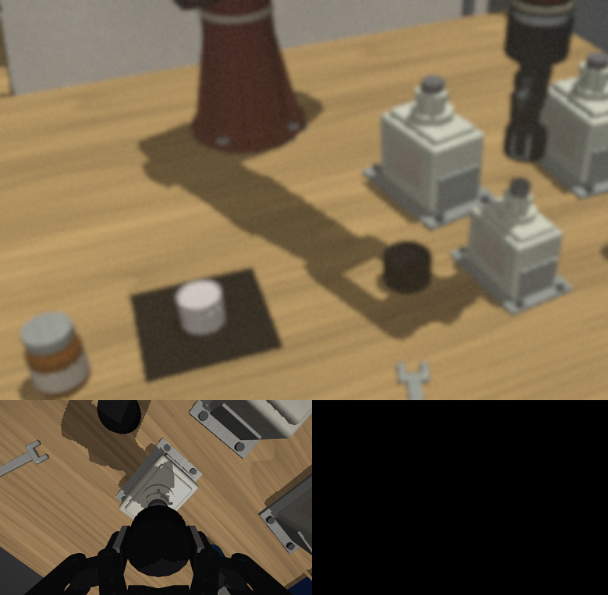

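The neck is bare at (518,190) with the cap held between the fingers above it. The tin is upright on the mat at (200,305), and the jar and wrench are in place. Everything is still, so I'm handing in.

```bash
python3 -c "
from plant import job,manip
print(job.hand_in()); s=manip.state(); print(s['clock'],s['ee_pos'],s['width'])"
```

```text
the job is handed in; nothing more can be done
None
the job is handed in; nothing more can be done
```

I moved the tin from the cap to the middle of the mat. Then I pressed the cap down, twisted it about 60° anticlockwise and lifted it off. The job was handed in at about 18 s with the gripper still holding the cap, and no verdict was reported.

**Last checks:**
- **Cap:** the gripper opening was 50 mm on the 52 mm cap. It was level and still, about 77 mm above where I gripped it. The gripper was within about 2 mm of where I measured the cap on the can.
- **Tin:** upright and released on the mat, within a few millimetres of its centre.
- **Bystanders:** the jar and wrench looked unmoved in the last picture. The spray can was mostly hidden in it. I never moved near it.

**Weak or disagreeing checks:**
- **Cap position:** the scene-camera fit was about 8 mm off the wrist-camera fit. I set it aside because the cap was only partly picked out in that view. Sideways force on gripping stayed near 1 N, which supported the wrist fit.
- **Press depth and turn:** I judged these from arm travel (about 6 to 6.5 mm), force (about 10 N) and wrist rotation, not by seeing the cap turn. The cap coming off freely is the confirmation.

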